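# Set out the finishing station

## Task

Set out the finishing station on the dark wooden board: stand the orange thread cone in the middle of the red round coaster, lay the blue sanding block flat in the middle of the black rectangular pad, lengthwise along it, and put the white snap pot in the middle of the board, midway between coaster and pad, with the round of beeswax centred on top of its lid. Leave the cream thread cone where it stands.

Things in the scene. Friction and masses are not known exactly. Their poses are not given: they have to be found in the camera images.
- station_board: dark wooden board fixed flat on the table, 100 x 300 x 6 mm; origin at the centre of its underside, on the table top (its own top is 6 mm higher); y runs along its length, z up. The coaster and the pad lie on it, 100 mm either side of its centre along y, and either may be on the left; the pot belongs over its centre.
- coaster: round coaster fixed on the board, red rim with cork middle, 92 mm across, 5 mm thick, flat-topped; origin at the centre of its underside (6 mm above the table; its top is 11 mm above the table), z up.
- pad: rectangular pad fixed on the board, black border with cork middle, 64 mm (x) x 96 mm (y) x 5 mm, flat-topped; origin at the centre of its underside (6 mm above the table; its top is 11 mm above the table); y along its length, z up.
- orange_cone_mid (a point): cone of orange waxed thread, loose, standing upright on the table; 62 mm across near the foot, narrowing upward, 98 mm high, 120 g; point on its axis half-way up (49 mm above its underside), z up. Grasp round the cone.
- ecru_cone_mid (a point): cone of cream-coloured (ecru) thread, loose, same shape as the orange one, standing beside the board: leave it alone; point on its axis half-way up (49 mm above its underside), z up.
- snap_pot_mid (a point): flat round white pot with a fixed flat lid, loose, 69 mm across the lid, 66 mm across the body below it, 31 mm high, 100 g; point at its centre half-way up (15.5 mm above its underside), z up.
- beeswax_mid (a point): round of yellow beeswax, loose, lying flat, 48 mm across, 16 mm high, 60 g; point at its centre half-way up (8 mm above its underside), z up.
- sanding_block_mid (a point): blue sanding block, loose, lying flat, 85 mm long (x) x 35 mm wide (y) x 28 mm high, 50 g; point at its centre half-way up (14 mm above its underside); x along its length, z up.
Things that resemble listed ones, but are neither listed nor needed, are in the scene too. What is meant by the part that bears beeswax_mid is not green, pink or purple, and is the larger of those in its own colour.

How it is judged:
By the outcome, as a careful person would: the job done as asked, in the order asked, and still so for the second after the job is handed in, with the robot touching nothing.
It also fails if it takes over 99 s, if anything falls off the work surface, if the arm or the gripper's body presses on something with over 40 N, if the wrist force passes 120 N, or if a joint passes its speed limit or range.

## Robot

A 7-joint arm with a two-finger parallel gripper is mounted at the origin on a cart in front of the work surface, level with it; the furniture and walls round the work are solid. World frame = base frame: x ahead of the robot, y to its left, z up, the work surface at z = 0. Lengths are in m, angles in degrees, forces in N, time in s.
With the tool pointing down it reaches from about 0.35 to 0.775 m from the base axis. Payload 3.1 kg.
Tool frame: the origin (TCP) lies between the finger pads; the fingertips stand 14 mm ahead of it and the grasp point (between the pads) lies 5 mm behind it; z points along the fingers, y is the line along which they close (so a half turn about z gives the same grasp; the last joint's range is limited). The gripper opens to 85 mm and grips with 20 to 120 N. Pads are 22 mm wide; open, the fingers measure 114 mm over their backs; the gripper's body (76 mm by 85 mm) begins 54 mm behind the grasp point. The pads swing forward as they close: fully open they stand 13 mm farther back than shut.
Start: joints at [74.444, 17.813, 0.802, 86.603, -0.252, 75.585, -1.558], TCP at [0.125, -0.536, 0.207] pointing down, gripper open.
Joint ranges: [-154.91, 154.91], [-16.99, 109.72], [-72.82, 74.43], [7.12, 147.25], [-82.49, 262.49], [11.32, 116.49], [-174.64, 174.64]. Speed limits (degrees/s): [159.86, 159.86, 180, 180, 180, 180, 180].

## Interface

Orientations are given as a 3x3 rotation matrix whose columns are the frame's x, y, z axes.
In Python, from bench import ctrl, eyes, sign_off gives the robot as it stands. The module is installed in compiled form; this text tells all that it offers.
- The arm moves only by the shell command python3 -m handwheel 'ROWS' [FORCE]. ROWS is JSON, one flat list of numbers, 5 for each row, row after row: the closure, from 0 (fully open) to 1 (shut), then the shift along the world's x, y, z in mm, then the turn about the world's z in degrees. In form: [fingers, dx, dy, dz, twist, fingers, dx, dy, dz, twist, ...]. A call has 1 to 8 rows; each row is the pose to reach, as a shift and turn from the pose commanded when the call began; what a row does not reach only later rows make up. A row lasts 1/10 s, in which the tool goes at most 50 mm and 8.59 degrees, less where a joint would pass 70% of its speed; a pose out of reach is approached as far as the arm can. A call with a gripper value outside its range is refused whole. The fingers move at their own pace and stop on an object; FORCE is the grip in N (left out, the last holds). Time passes only in rows, so rows that repeat a pose let the fingers close. It gives the time, the measured TCP pose, the force, the opening and the grip force at its end, in the units of the state.
- ctrl.get_obs(): the state, without advancing time (a new reading comes with each control period).
- eyes.grab_frame(name): name is "scene" or "top" or "wrist"; returns the picture (384x512x3 uint8, red, green, blue); there is no depth.
- eyes.get_calibration(name): a dict with "fx", "fy", "cx", "cy" (pixels), "R" (3x3) and "t" (3): a world point X has camera coordinates R X + t; the wrist camera has in their place "tool_from_camera" (4x4, takes a point from camera to tool coordinates, whose origin is the TCP and whose axes are the flange's). Camera axes: x right, y down, z forward; pixel columns grow to the right and rows downward; lengths in m; the calibration is good to about 2 mm. A picture is of the moment at which its call begins: read the wrist's pose just before it. get_calibration takes no time and is no camera call.
- sign_off(): hands the job in; it is judged then, once.
The state is a dict: "t": time; "qpos": joint angles; "joint_velocities": joint speeds; "joint_torque": joint torques, N m; "ee_pos": TCP position; "eef_rot": TCP orientation; "ft_force": force on the tool from outside, world axes, zero at the start; "torque": the same for the moment, N m; "opening": opening from 0.0 (shut) to 1.0 (fully open); "gripper_force": force on a finger pad.
Only numpy, scipy, OpenCV 4.12 (cv2) and the standard library are available. Lean on these libraries where they do the work, as an engineer would, in place of code of your own. Each camera call takes 0.05 s, during which the arm holds its last target. There are 200 camera calls.

## Working session

There is one attempt and no reset: what is moved stays moved. The work goes in short steps, Python scripts to look and compute and a shell command to move; the robot and the scene stay as the last step left them, time stands still between calls to the robot, and variables do not carry over. Pictures are saved under pics/ and viewed, at most 14 in all, crops included, and the job is handed in when it is done.

```bash
mkdir -p pics; cat > h.py <<'E'
import numpy as np, cv2
from bench import ctrl, eyes
def save(cam,name):
    im=eyes.grab_frame(cam); cv2.imwrite('pics/'+name,im[:,:,::-1]); return im
def ray(cam,u,v,z):
    c=eyes.get_calibration(cam); d=np.array([(u-c['cx'])/c['fx'],(v-c['cy'])/c['fy'],1.])
    R=np.array(c['R']);t=np.array(c['t']); o=-R.T@t; w=R.T@d
    return o+w*(z-o[2])/w[2]
def wray(u,v,z,o=None):
    c=eyes.get_calibration('wrist'); o=o or ctrl.get_obs(); T=np.array(c['tool_from_camera'])
    d=np.array([(u-c['cx'])/c['fx'],(v-c['cy'])/c['fy'],1.])
    R=np.array(o['eef_rot']); p=R@T[:3,3]+np.array(o['ee_pos']); w=R@T[:3,:3]@d
    return p+w*(z-p[2])/w[2]
E
python3 - <<'E'
from h import *
o=ctrl.get_obs(); print(o)
a=save('top','top0.png'); b=save('scene','scene0.png')
for n in('top','scene'): print(eyes.get_calibration(n))
print(eyes.get_calibration('wrist'))
E
```

```text
{'t': 0.0, 'qpos': array([74.44355165, 17.86148397,  0.80182504, 86.69319789, -0.25306595,
       75.58553647, -1.55576433]), 'joint_velocities': array([-0.02406837,  0.00426432,  0.03664804, -0.08250924, -0.02282902,
        0.00217402,  0.16782911]), 'joint_torque': array([-2.59208937e-04, -3.79911160e+01,  1.45823504e-01, -2.30590135e+01,
        1.22885939e-02,  1.35759957e-02,  1.53636574e-05]), 'ee_pos': array([ 0.12511615, -0.53475117,  0.2058024 ]), 'eef_rot': array([[ 9.73682752e-01,  2.27906779e-01, -6.30896248e-04],
       [ 2.27907637e-01, -9.73679962e-01,  2.33253605e-03],
       [-8.26902554e-05, -2.41493620e-03, -9.99997081e-01]]), 'ft_force': array([ 0.90287948, -0.20723944,  0.30769769]), 'torque': array([-0.02208707,  0.00304341, -0.00788737]), 'gripper_force': 0.0, 'opening': 1.0006536458951814}
{'fx': 355.16138567717167, 'fy': 355.16138567717167, 'cx': 251.530360080189, 'cy': 191.64326712693511, 'R': array([[ 0.01262696, -0.99960903, -0.02494705],
       [-0.99173535, -0.00933402, -0.12796043],
       [ 0.12767754,  0.02635662, -0.99146547]]), 't': array([-0.13475687,  0.4278154 ,  0.98805992])}
{'fx': 443.1225604504665, 'fy': 443.1225604504665, 'cx': 253.69831313919843, 'cy': 187.22136445327934, 'R': array([[-0.53679885, -0.84342556, -0.02191615],
       [-0.4008278 ,  0.27779238, -0.87302261],
       [ 0.74241772, -0.45985293, -0.48718704]]), 't': array([0.12172131, 0.27874284, 1.04787554])}
{'fx': 306.93453441757663, 'fy': 306.93453441757663, 'cx': 251.4457058426391, 'cy': 190.79900535569053, 'tool_from_camera': array([[ 1.13572483e-04, -9.44917543e-01, -3.27308453e-01,
         8.52108842e-02],
       [ 9.99999909e-01,  2.42203465e-04, -3.52236031e-04,
        -2.26252293e-04],
       [ 4.12109246e-04, -3.27308383e-01,  9.44917485e-01,
        -1.66365072e-01],
       [ 0.00000000e+00,  0.00000000e+00,  0.00000000e+00,
         1.00000000e+00]])}
```

View pics/top0.png

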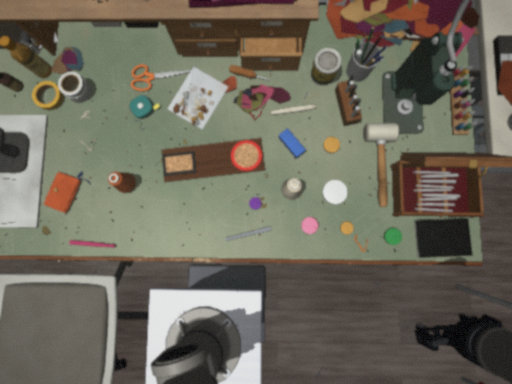

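View pics/scene0.png

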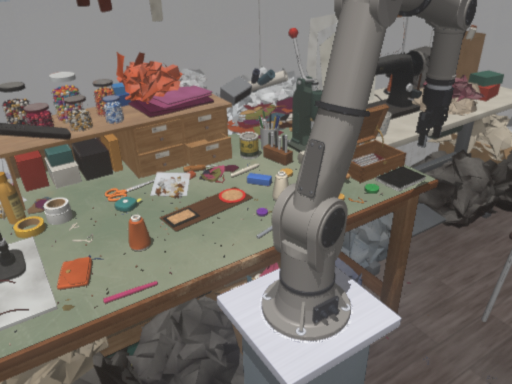

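The top view shows the pad at (180,163) and the coaster at (247,155) on the board. The orange cone is at (122,181), the cream cone at (292,187), the blue block at (291,143) and the white pot at (335,192). The yellow rounds are at (331,145) and (347,228); the green, pink and purple ones are ruled out. The larger yellow round, (331,145), fits. I'll confirm it in a crop and measure its area.

```bash
python3 - <<'E'
from h import *
im=cv2.imread('pics/top0.png'); 
cv2.imwrite('pics/crop0.png',cv2.resize(im[110:250,100:380],None,fx=2.8,fy=2.8,interpolation=cv2.INTER_CUBIC))
hsv=cv2.cvtColor(im,cv2.COLOR_BGR2HSV)
def blob(n,lo,hi,c,z,r=22):
    m=cv2.inRange(hsv,lo,hi); k=np.zeros_like(m); cv2.circle(k,c,r,255,-1); m&=k
    nn,l,s,ce=cv2.connectedComponentsWithStats(m); i=1+np.argmax(s[1:,4]); 
    ys,xs=np.nonzero(l==i); P=np.array([ray('top',x,y,z)[:2] for x,y in zip(xs,ys)],np.float32)
    (c,wh,a)=cv2.minAreaRect(P); cc,_=cv2.minEnclosingCircle(P)
    print(n,s[i,4],ce[i].round(1),'mean',P.mean(0).round(4),'rect',np.round(c,4),np.round(wh,4),round(a,1))
blob('wax331',(10,100,90),(30,255,255),(331,145),.016)
blob('wax347',(10,100,90),(30,255,255),(347,228),.016,14)
blob('pot',(0,0,170),(180,60,255),(335,192),.031)
blob('block',(100,120,60),(125,255,255),(291,143),.028)
blob('cone',(0,80,40),(15,255,255),(122,181),.05)
blob('cream',(0,0,120),(35,75,255),(292,187),.098,16)
blob('coasterrim',(0,150,90),(8,255,255),(247,155),.011)
blob('board',(0,40,20),(180,255,110),(213,160),.006,56)
blob('padcork',(5,60,120),(25,255,255),(180,163),.011)
E
```

```text
wax331 210 [331.3 144.4] mean [ 0.5716 -0.3608] rect [ 0.5714 -0.3599] [0.0449 0.0466] 0.3
wax347 135 [346.4 227.5] mean [ 0.331  -0.3994] rect [ 0.331  -0.3991] [0.0351 0.0351] 76.5
pot 477 [334.7 191.4] mean [ 0.4315 -0.3651] rect [ 0.4313 -0.3646] [0.0655 0.0651] 0.5
block 311 [291.6 142.9] mean [ 0.5721 -0.2442] rect [ 0.5724 -0.2439] [0.0808 0.0329] 39.4
cone 328 [124.  182.1] mean [0.45   0.2297] rect [0.4524 0.2364] [0.0765 0.0515] 72.4
cream 258 [291.9 186.4] mean [ 0.4349 -0.2386] rect [ 0.4336 -0.2397] [0.0406 0.0548] 60.2
coasterrim 338 [245.5 155.6] mean [ 0.5378 -0.1107] rect [ 0.5398 -0.1104] [0.0901 0.0913] 0.5Traceback (most recent call last):
  File "<stdin>", line 18, in <module>
  File "<stdin>", line 8, in blob
  File "h.py", line 6, in ray
    c=eyes.get_calibration(cam); d=np.array([(u-c['cx'])/c['fx'],(v-c['cy'])/c['fy'],1.])
ValueError: time passes only in moves, steps and waits
```

View pics/crop0.png

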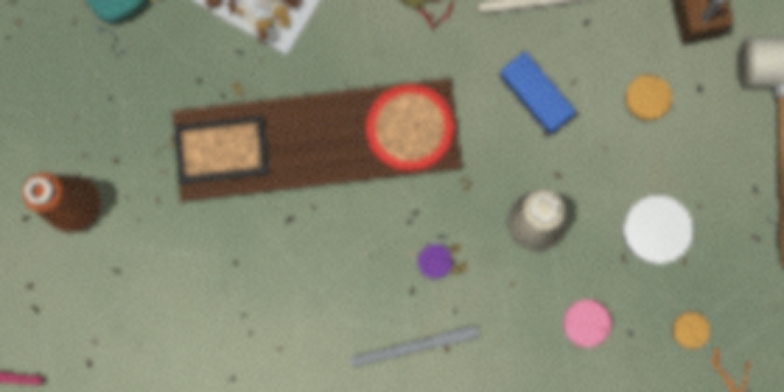

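The crop confirms two yellow rounds. The one at crop (649,97) is about 46 mm across, as listed; the one at (691,330) is only 35 mm, so it's a decoy. The white pot is at crop (658,229), and the block, coaster and pad are all clear.

```bash
sed -i 's/^from bench.*/&\nimport functools\ncal=functools.lru_cache(None)(lambda n:eyes.get_calibration(n))/; s/c=eyes.get_calibration(cam)/c=cal(cam)/; s/c=eyes.get_calibration(.wrist.)/c=cal("wrist")/' h.py
python3 - <<'E'
from h import *
im=cv2.imread('pics/top0.png'); hsv=cv2.cvtColor(im,cv2.COLOR_BGR2HSV)
def blob(n,lo,hi,c,z,r):
    m=cv2.inRange(hsv,lo,hi); k=np.zeros_like(m); cv2.circle(k,c,r,255,-1); m&=k
    nn,l,s,ce=cv2.connectedComponentsWithStats(m); i=1+np.argmax(s[1:,4])
    ys,xs=np.nonzero(l==i); P=np.array([ray('top',x,y,z)[:2] for x,y in zip(xs,ys)],np.float32)
    (c,wh,a)=cv2.minAreaRect(P); print(n,ce[i].round(1),'mean',P.mean(0).round(4),'rect',np.round(c,4),np.round(wh,4),round(a,1))
blob('padcork',(5,60,115),(25,255,255),(180,163),.011,20)
blob('board',(0,40,20),(180,255,110),(213,160),.006,56)
p=lambda u,v:(100+u/2.8,110+v/2.8)
for n,u,v,z in [('conetop',39,190,.098),('conebase',75,205,.0),('creamtop',545,210,.098),('coaster',410,127,.011),('pad',222,149,.011),
 ('bd tl',173,112,.006),('bd tr',452,79,.006),('bd br',462,168,.006),('bd bl',181,201,.006)]: print(n,ray('top',*p(u,v),z).round(4))
E
```

```text
padcork [178.5 162.9] mean [0.5144 0.0864] rect [0.5144 0.0863] [0.0485 0.0806] 6.9
board [205.7 161.1] mean [0.5218 0.0071] rect [ 0.527  -0.0123] [0.1022 0.3031] 7.2
conetop [0.4539 0.2387 0.098 ]
conebase [0.4543 0.2407 0.    ]
creamtop [ 0.4388 -0.2459  0.098 ]
coaster [ 0.5385 -0.1133  0.011 ]
pad [0.5135 0.084  0.011 ]
bd tl [0.5542 0.1391 0.006 ]
bd tr [ 0.5919 -0.1569  0.006 ]
bd br [ 0.4962 -0.1682  0.006 ]
bd bl [0.4586 0.1263 0.006 ]
```

```bash
python3 -m handwheel '[0,325,285,50,0, 0,325,285,50,0, 0,325,285,50,0, 0,325,285,50,0, 0,325,285,50,0, 0,325,285,50,0, 0,325,285,50,0, 0,325,285,50,0]' 40
```

```text
t: 0.9
ee_pos: [0.4249, -0.272, 0.2528]
eef_rot: [[0.974, 0.228, -0.001], [0.228, -0.974, -0.0], [-0.001, -0.0, -1.0]]
ft_force: [1.3, 0.3, 0.2]
opening: 1.0
gripper_force: 0.0
```

```bash
python3 -m handwheel '[0,30,400,0,0, 0,30,400,0,0, 0,30,400,0,0, 0,30,400,0,0, 0,30,400,0,0, 0,30,400,0,0, 0,30,400,0,0, 0,30,400,0,0]'; python3 -m handwheel '[0,0,112,-30,0, 0,0,112,-30,0, 0,0,112,-30,0, 0,0,112,-30,0, 0,0,112,-30,0]'; python3 - <<'E'
from h import *
o=ctrl.get_obs(); print(o['ee_pos']); save('wrist','w1.png')
E
```

```text
t: 1.7
ee_pos: [0.4535, 0.1269, 0.2527]
eef_rot: [[0.974, 0.227, 0.0], [0.227, -0.974, -0.001], [-0.0, 0.001, -1.0]]
ft_force: [1.8, -0.0, -0.5]
opening: 1.002
gripper_force: 0.0
t: 2.2
ee_pos: [0.454, 0.2364, 0.2224]
eef_rot: [[0.974, 0.228, -0.001], [0.228, -0.974, -0.001], [-0.001, 0.001, -1.0]]
ft_force: [-0.5, -0.0, 0.2]
opening: 0.998
gripper_force: 0.0
[0.45396354 0.23640202 0.22237917]
```

View pics/w1.png

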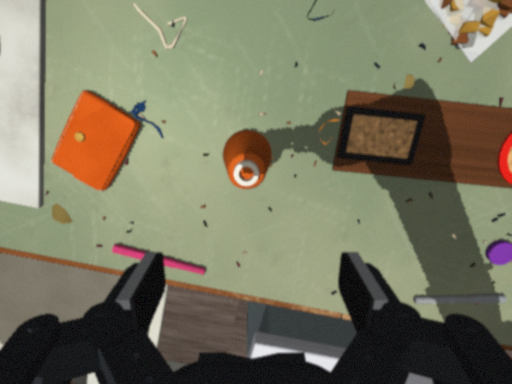

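The wrist view shows the cone's top ring at (246,174), its far base edge at (247,129), and the pad's cork centre at (381,136).

```bash
python3 - <<'E'
from h import *
for n,u,v,z in [('top',246,174,.098),('basefar',247,129,.005),('L',222,155,.01),('R',271,153,.01),('padcork',381,136,.011)]: print(n,wray(u,v,z).round(4))
E
```

```text
top [0.4551 0.2414 0.098 ]
basefar [0.4855 0.2484 0.005 ]
L [0.4475 0.272  0.01  ]
R [0.4639 0.2126 0.01  ]
padcork [0.5151 0.0863 0.011 ]
```

```bash
python3 -m handwheel '[0,1,2,-40,0, 0,1,2,-80,0, 0,1,2,-80,0, 0,1,2,-80,0]'
```

```text
t: 2.65
ee_pos: [0.4556, 0.2377, 0.1434]
eef_rot: [[0.974, 0.225, -0.0], [0.225, -0.974, -0.001], [-0.0, 0.001, -1.0]]
ft_force: [-0.2, 0.5, 0.5]
opening: 1.003
gripper_force: 0.0
```

```bash
python3 -m handwheel '[0,0,4,-30,0, 0,0,4,-60,0, 0,0,4,-91,0, 0,0,4,-91,0, 0,0,4,-91,0]'; python3 -m handwheel '[1,0,4,0,0, 1,0,0,0,0, 1,0,0,0,0, 1,0,0,0,0, 1,0,0,0,0, 1,0,0,0,0, 1,0,0,0,0]' 40
```

```text
t: 3.15
ee_pos: [0.4568, 0.2439, 0.0541]
eef_rot: [[0.974, 0.227, 0.003], [0.227, -0.974, 0.001], [0.003, -0.001, -1.0]]
ft_force: [0.5, -0.0, 0.6]
opening: 1.003
gripper_force: 0.0
t: 3.85
ee_pos: [0.456, 0.2435, 0.0535]
eef_rot: [[0.974, 0.228, 0.002], [0.228, -0.974, 0.0], [0.002, 0.0, -1.0]]
ft_force: [-0.5, -1.0, 6.6]
opening: 0.442
gripper_force: 39.4
```

```bash
python3 -m handwheel '[1,0,0,40,0, 1,0,0,80,0, 1,0,0,120,0, 1,0,0,120,0]'; python3 -m handwheel '[1,20,-50,30,0, 1,40,-100,30,0, 1,60,-150,30,0, 1,80,-200,30,0, 1,80,-250,30,0, 1,80,-300,30,0, 1,80,-300,30,0, 1,80,-300,30,0]';python3 - <<'E'
from h import *
o=ctrl.get_obs(); print(o['ee_pos'],o['opening']); save('wrist','w2.png')
E
```

```text
t: 4.25
ee_pos: [0.4586, 0.2462, 0.1781]
eef_rot: [[0.974, 0.228, 0.011], [0.228, -0.974, 0.006], [0.013, -0.003, -1.0]]
ft_force: [0.1, 0.4, 0.2]
opening: 0.439
gripper_force: 40.3
t: 5.05
ee_pos: [0.5341, -0.0634, 0.2004]
eef_rot: [[0.976, 0.218, -0.003], [0.218, -0.976, -0.003], [-0.003, 0.002, -1.0]]
ft_force: [-0.3, 0.9, -1.8]
opening: 0.44
gripper_force: 40.3
[ 0.53409535 -0.0633809   0.20044222] 0.4402908193389255
```

View pics/w2.png

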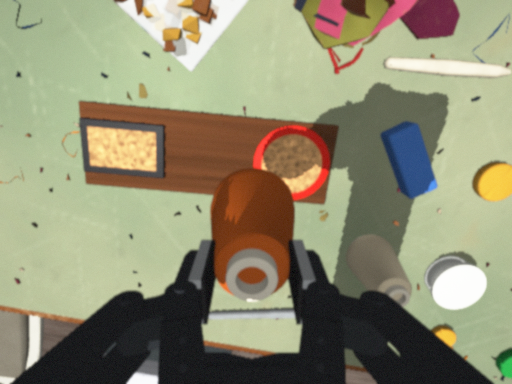

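The cone is held upright. The coaster's centre is at about (292,161), the block at (409,160), the pad's cork at (123,149), the pot lid at (459,286) and the wax at (494,181).

```bash
python3 - <<'E'
from h import *
im=cv2.imread('pics/w2.png'); hsv=cv2.cvtColor(im,cv2.COLOR_BGR2HSV); o=ctrl.get_obs(); print(o['ee_pos'])
m=cv2.inRange(hsv,(0,200,110),(6,255,255))|cv2.inRange(hsv,(174,180,110),(180,255,255)); m[:,:245]=0;m[:,340:]=0;m[:115]=0;m[205:]=0
ys,xs=np.nonzero(m); P=np.array([wray(x,y,.011,o)[:2] for x,y in zip(xs,ys)])
from scipy.optimize import least_squares
h=cv2.convexHull(P.astype(np.float32))[:,0]
f=least_squares(lambda p:np.hypot(*(h-p[:2]).T)-p[2],[.54,-.11,.046],loss='soft_l1',f_scale=.001); print(len(P),f.x.round(4))
m=cv2.inRange(hsv,(100,120,40),(125,255,255)); m[:,:375]=0; m[:115]=0;m[205:]=0
ys,xs=np.nonzero(m); P=np.array([wray(x,y,.028,o)[:2] for x,y in zip(xs,ys)],np.float32); print(cv2.minAreaRect(P))
for n,u,v,z in [('padTL',83,119,.011),('padTR',166,124,.011),('padBR',164,180,.011),('padBL',88,172,.011),('bTL',80,101,.006),('bTR',339,126,.006),('bBR',326,204,.006),('bBL',86,184,.006),('pot',459,286,.031)]: print(n,wray(u,v,z,o).round(4))
E
```

```text
[ 0.53420653 -0.05924297  0.2007309 ]
1017 [ 0.5402 -0.1059  0.0456]
((0.5771083831787109, -0.23244820535182953), (0.08890299499034882, 0.039096660912036896), 39.62650680541992)
padTL [0.538  0.1383 0.011 ]
padTR [0.5535 0.0457 0.011 ]
padBR [0.4864 0.0391 0.011 ]
padBL [0.476  0.1295 0.011 ]
bTL [0.5563 0.1451 0.006 ]
bTR [ 0.5951 -0.1491  0.006 ]
bBR [ 0.4986 -0.1636  0.006 ]
bBL [0.4578 0.1335 0.006 ]
pot [ 0.4358 -0.3579  0.031 ]
```

```bash
python3 -m handwheel '[1,5,-40,-20,0, 1,5,-53,-50,0, 1,5,-53,-90,0, 1,5,-53,-115,0, 1,5,-53,-115,0, 1,5,-53,-115,0, 1,5,-53,-115,0]'; python3 -m handwheel '[1,0,0,0,0]'
```

```text
t: 5.8
ee_pos: [0.5419, -0.1085, 0.0889]
eef_rot: [[0.973, 0.23, 0.004], [0.23, -0.973, -0.0], [0.004, 0.001, -1.0]]
ft_force: [1.0, -0.3, -0.4]
opening: 0.437
gripper_force: 40.3
t: 5.9
ee_pos: [0.5417, -0.1092, 0.0889]
eef_rot: [[0.973, 0.229, 0.004], [0.229, -0.973, -0.001], [0.004, 0.002, -1.0]]
ft_force: [0.1, 0.4, -0.5]
opening: 0.442
gripper_force: 40.3
```

```bash
python3 -m handwheel '[1,-2,-2,-8,0, 1,-2,-2,-16,0, 1,-2,-2,-20,0, 1,-2,-2,-23,0, 1,-2,-2,-23,0, 1,-2,-2,-23,0]'
```

```text
t: 6.5
ee_pos: [0.5384, -0.1118, 0.0647]
eef_rot: [[0.974, 0.228, 0.001], [0.228, -0.974, -0.0], [0.001, 0.001, -1.0]]
ft_force: [-1.1, -0.5, 5.1]
opening: 0.441
gripper_force: 41.3
```

```bash
python3 -m handwheel '[1,1.5,0,1,0, 1,1.5,0,0,0, 1,1.5,0,0,0, 0,1.5,0,0,0, 0,1.5,0,0,0, 0,1.5,0,0,0, 0,1.5,0,0,0, 0,1.5,0,0,0]'; python3 -m handwheel '[0,0,0,30,0, 0,0,0,80,0, 0,0,0,120,0, 0,0,0,160,0, 0,0,0,160,0, 0,0,0,160,0]'; python3 - <<'E'
from h import *
o=ctrl.get_obs(); print(o['ee_pos']); save('wrist','w3.png')
E
```

```text
t: 7.3
ee_pos: [0.5393, -0.1117, 0.0636]
eef_rot: [[0.974, 0.228, -0.0], [0.228, -0.974, 0.0], [-0.0, -0.0, -1.0]]
ft_force: [0.1, -0.1, -0.2]
opening: 0.999
gripper_force: 0.0
t: 7.9
ee_pos: [0.5401, -0.1117, 0.2249]
eef_rot: [[0.974, 0.228, 0.002], [0.228, -0.974, -0.001], [0.002, 0.001, -1.0]]
ft_force: [-0.4, 0.3, -0.7]
opening: 1.001
gripper_force: 0.0
[ 0.54009612 -0.11167718  0.22487379]
```

View pics/w3.png

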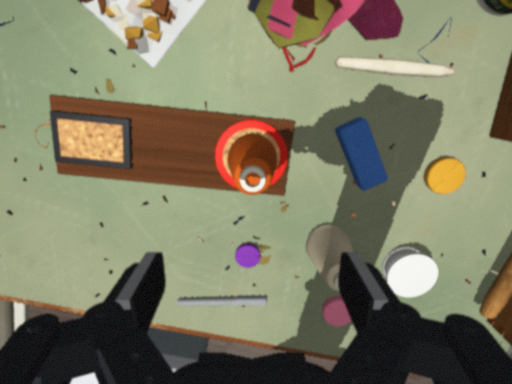

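The cone stands on the coaster. The rim spans x 215–289 and y 120–192, with the cone top at (253,178). I'll fit the coaster from this still view and measure the block and the others from the same picture.

```bash
python3 - <<'E'
from h import *
from scipy.optimize import least_squares
im=cv2.imread('pics/w3.png'); hsv=cv2.cvtColor(im,cv2.COLOR_BGR2HSV); o=ctrl.get_obs(); o['ee_pos']=np.array([.5401,-.1117,.2249])
def pts(lo,hi,box,z):
    m=cv2.inRange(hsv,lo,hi); k=np.zeros_like(m); x0,y0,x1,y1=box; k[y0:y1,x0:x1]=255; m&=k
    n,l,s,_=cv2.connectedComponentsWithStats(m); ys,xs=np.nonzero(l==1+np.argmax(s[1:,4]))
    return np.array([wray(x,y,z,o)[:2] for x,y in zip(xs,ys)],np.float32)
def circ(P,r):
    h=cv2.convexHull(P)[:,0]; return least_squares(lambda p:np.hypot(*(h-p[:2]).T)-p[2],[*P.mean(0),r],loss='soft_l1',f_scale=.001).x.round(4)
print('coaster',circ(pts((0,190,130),(6,255,255),(205,110,300,200),.011),.046))
print('conetop',wray(253,178,.109,o).round(4), 'cone base L/R?')
for z in(.014,.028): print('block',cv2.minAreaRect(pts((100,120,40),(125,255,255),(325,105,400,200),z)))
print('wax',circ(pts((12,120,90),(30,255,255),(415,145,475,205),.016),.024))
print('pot',circ(pts((0,0,215),(180,50,255),(375,240,445,300),.031),.0345))
print('padcork',cv2.minAreaRect(pts((8,60,110),(25,255,255),(50,105,135,175),.011)))
for n,u,v in [('bTL',51,95),('bTR',295,121),('bBR',285,195),('bBL',58,173)]: print(n,wray(u,v,.006,o).round(4))
E
```

```text
coaster [ 0.5388 -0.1104  0.0461]
conetop [ 0.5407 -0.1127  0.109 ] cone base L/R?
block ((0.5736626982688904, -0.24517212808132172), (0.09053084999322891, 0.03777852654457092), 39.438026428222656)
block ((0.5755001902580261, -0.239488422870636), (0.08717068284749985, 0.03637627512216568), 39.438018798828125)
wax [ 0.5725 -0.3558  0.0251]
pot [ 0.4311 -0.3639  0.0337]
padcork ((0.5133869051933289, 0.08749036490917206), (0.04907708987593651, 0.08055095374584198), 6.9294047355651855)
bTL [0.5564 0.1393 0.006 ]
bTR [ 0.5936 -0.1538  0.006 ]
bBR [ 0.4973 -0.1673  0.006 ]
bBL [0.4592 0.1286 0.006 ]
```

```bash
python3 -m handwheel '[0,13,-48,0,8, 0,25,-95,0,16, 0,33,-131,-20,24, 0,33,-131,-60,26.2, 0,33,-131,-60,26.2, 0,33,-131,-60,26.2, 0,33,-131,-60,26.2]'; python3 - <<'E'
from h import *
o=ctrl.get_obs(); im=save('wrist','w4.png')[:,:,::-1]; hsv=cv2.cvtColor(np.ascontiguousarray(im),cv2.COLOR_BGR2HSV)
m=cv2.inRange(hsv,(100,120,40),(125,255,255)); n,l,s,_=cv2.connectedComponentsWithStats(m); i=1+np.argmax(s[1:,4]); print(s[i])
ys,xs=np.nonzero(l==i)
for z in (.014,.028): print(cv2.minAreaRect(np.array([wray(x,y,z,o)[:2] for x,y in zip(xs,ys)],np.float32)))
print(o['ee_pos'],np.degrees(np.arctan2(o['eef_rot'][1,0],o['eef_rot'][0,0])))
E
```

```text
t: 8.65
ee_pos: [0.5737, -0.2412, 0.1655]
eef_rot: [[0.772, 0.636, 0.002], [0.636, -0.772, -0.0], [0.002, 0.002, -1.0]]
ft_force: [0.4, 0.8, 0.5]
opening: 1.008
gripper_force: 0.0
[ 238  130   34   80 2580]
((0.5738434791564941, -0.2451009750366211), (0.08771621435880661, 0.03453635796904564), 38.66710662841797)
((0.5767189860343933, -0.24254614114761353), (0.08385450392961502, 0.033015914261341095), 38.6671028137207)
[ 0.57370941 -0.24119222  0.16547758] 39.47743668253314
```

View pics/w4.png

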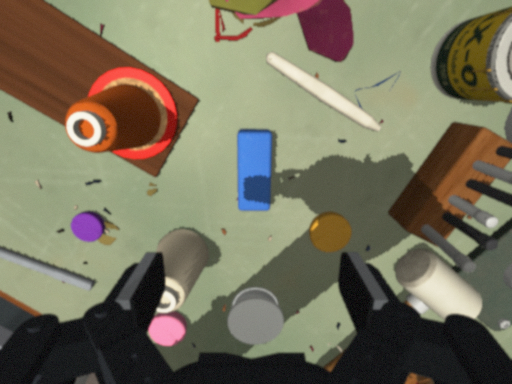

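The block is at (255,170), upright in the tool's frame, so the fingers are aligned with its width. I'll descend and grip it.

```bash
python3 -m handwheel '[0,0,-2,-40,-0.5, 0,0,-2,-80,-0.5, 0,0,-2,-115,-0.5, 0,0,-2,-138,-0.5, 0,0,-2,-147,-0.5, 0,0,-2,-147,-0.5, 0,0,-2,-147,-0.5]'; python3 -m handwheel '[1,0,0,0,0, 1,0,0,0,0, 1,0,0,0,0, 1,0,0,0,0, 1,0,0,0,0, 1,0,0,0,0, 1,0,0,0,0, 1,0,0,0,0]' 40
```

```text
t: 9.4
ee_pos: [0.5745, -0.2448, 0.0192]
eef_rot: [[0.778, 0.628, 0.004], [0.628, -0.778, -0.001], [0.002, 0.004, -1.0]]
ft_force: [0.2, 0.5, 0.5]
opening: 1.003
gripper_force: 0.0
t: 10.2
ee_pos: [0.5724, -0.2447, 0.0168]
eef_rot: [[0.779, 0.628, -0.0], [0.628, -0.779, 0.0], [-0.0, -0.0, -1.0]]
ft_force: [-0.5, -0.5, -0.0]
opening: -0.0
gripper_force: 0.0
```

The fingers closed on nothing. I'll lift and look.

```bash
python3 -m handwheel '[1,0,0,50,0, 0,0,0,100,0, 0,0,0,148,0, 0,0,0,148,0, 0,0,0,148,0, 0,0,0,148,0]'; python3 - <<'E'
from h import *
o=ctrl.get_obs(); print(o['ee_pos'],o['opening']); save('wrist','w5.png')
E
```

```text
t: 10.8
ee_pos: [0.5713, -0.2446, 0.1633]
eef_rot: [[0.779, 0.628, -0.003], [0.628, -0.779, 0.001], [-0.002, -0.002, -1.0]]
ft_force: [0.3, 0.6, 0.3]
opening: 0.845
gripper_force: 0.0
[ 0.57129903 -0.24458132  0.16326537] 0.8446300049144402
```

View pics/w5.png

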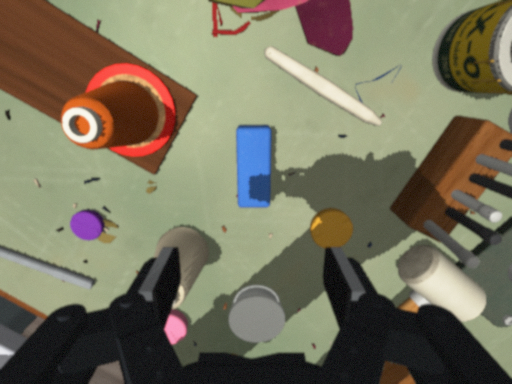

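The block is still at (254,167), unmoved, so the fingers must have closed without reaching it. I'll measure it again, go down in steps, and take scene and wrist views at the bottom in one picture.

```bash
python3 - <<'E'
from h import *
o=ctrl.get_obs(); print(o['ee_pos']); im=cv2.imread('pics/w5.png'); hsv=cv2.cvtColor(im,cv2.COLOR_BGR2HSV)
m=cv2.inRange(hsv,(100,120,40),(125,255,255)); n,l,s,_=cv2.connectedComponentsWithStats(m); i=1+np.argmax(s[1:,4]); ys,xs=np.nonzero(l==i)
print(cv2.minAreaRect(np.array([wray(x,y,.014,o)[:2] for x,y in zip(xs,ys)],np.float32)))
E
python3 -m handwheel '[0,2,0,-40,0, 0,2,0,-80,0, 0,2,0,-115,0, 0,2,0,-138,0, 0,2,0,-146,0, 0,2,0,-146,0, 0,2,0,-146,0]'; python3 -m handwheel '[0.3,0,0,0,0, 0.3,0,0,0,0, 0.3,0,0,0,0]'; python3 - <<'E'
from h import *
o=ctrl.get_obs(); print(o['ee_pos'],o['opening'],o['gripper_force'])
a=save('scene','s6.png'); b=save('wrist','w6.png')
c=np.vstack([cv2.resize(a[130:235,180:380],(640,336),interpolation=cv2.INTER_CUBIC),cv2.resize(b[100:384],(472,262))[:,:].copy() if 0 else cv2.copyMakeBorder(cv2.resize(b[100:384],(472,262)),0,0,0,168,cv2.BORDER_CONSTANT)])
cv2.imwrite('pics/c6.png',c[:,:,::-1])
E
```

```text
[ 0.57098479 -0.24450603  0.16268394]
((0.5733780860900879, -0.24487414956092834), (0.08742482960224152, 0.03483419865369797), 39.31829071044922)
t: 11.55
ee_pos: [0.5753, -0.2448, 0.0196]
eef_rot: [[0.779, 0.628, 0.001], [0.628, -0.779, -0.0], [0.001, 0.001, -1.0]]
ft_force: [0.3, 0.0, 0.1]
opening: 1.004
gripper_force: 0.0
t: 11.85
ee_pos: [0.5752, -0.245, 0.02]
eef_rot: [[0.779, 0.628, 0.002], [0.628, -0.779, -0.001], [0.001, 0.002, -1.0]]
ft_force: [0.7, 0.7, 1.3]
opening: 0.702
gripper_force: 0.0
[ 0.57521048 -0.24495395  0.01999291] 0.7020509826090462 0.0
```

View pics/c6.png

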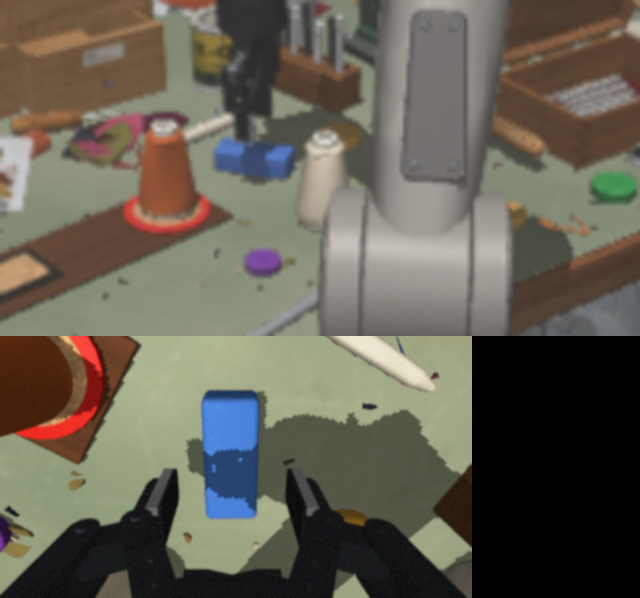

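The scene view shows the fingertips ending above the block. In the wrist view, the gap between the pads (117 px for about 60 mm) puts the tips roughly 30–35 mm behind where the stated tool frame has them. The cone fits this too: it was gripped at 37 mm, near its top. So the block needs a TCP about 35 mm lower. I'll go down slowly and watch the force.

```bash
python3 -m handwheel '[0.3,-1,0,-8,0, 0.3,-1,0,-16,0, 0.3,-1,0,-20,0, 0.3,-1,0,-20,0]'; python3 -m handwheel '[0.3,0,0,-6,0, 0.3,0,0,-12,0, 0.3,0,0,-16,0, 0.3,0,0,-16,0]'
```

```text
t: 12.35
ee_pos: [0.5723, -0.2444, -0.0027]
eef_rot: [[0.779, 0.628, -0.003], [0.628, -0.779, 0.001], [-0.001, -0.002, -1.0]]
ft_force: [-0.2, -0.1, -0.4]
opening: 0.7
gripper_force: 0.0
t: 12.75
ee_pos: [0.5727, -0.2445, -0.0181]
eef_rot: [[0.779, 0.628, -0.002], [0.628, -0.779, 0.001], [-0.001, -0.002, -1.0]]
ft_force: [-0.5, -0.3, 0.1]
opening: 0.703
gripper_force: 0.0
```

```bash
python3 -m handwheel '[1,1,0,0,0, 1,1,0,0,0, 1,1,0,0,0, 1,1,0,0,0, 1,1,0,0,0, 1,1,0,0,0]' 40
```

```text
t: 13.35
ee_pos: [0.575, -0.2448, -0.0167]
eef_rot: [[0.779, 0.628, 0.001], [0.628, -0.779, -0.0], [0.001, 0.001, -1.0]]
ft_force: [-0.1, -0.5, 2.3]
opening: 0.4
gripper_force: 41.1
```

Gripped at 34 mm, which matches the block's width. I'll lift it and carry it to the pad.

```bash
python3 -m handwheel '[1,0,0,40,0, 1,0,0,85,0, 1,0,0,130,0, 1,0,0,150,0, 1,0,0,150,0]'; python3 -m handwheel '[1,-8,42,0,7, 1,-16,84,0,14, 1,-24,126,0,21, 1,-32,168,0,28, 1,-39,210,0,35, 1,-46,252,0,42, 1,-54,294,0,50, 1,-61,332,0,58]'; python3 -m handwheel '[1,0,0,0,0, 1,0,0,0,0, 1,0,0,0,0]'
```

```text
t: 13.85
ee_pos: [0.5771, -0.2452, 0.1371]
eef_rot: [[0.779, 0.627, 0.007], [0.627, -0.779, -0.003], [0.004, 0.007, -1.0]]
ft_force: [-0.0, -0.0, -1.2]
opening: 0.403
gripper_force: 40.8
t: 14.65
ee_pos: [0.5112, 0.089, 0.131]
eef_rot: [[-0.126, 0.992, -0.004], [0.992, 0.126, -0.0], [0.0, -0.004, -1.0]]
ft_force: [0.5, 1.5, 0.2]
opening: 0.398
gripper_force: 40.8
t: 14.95
ee_pos: [0.513, 0.0853, 0.1315]
eef_rot: [[-0.117, 0.993, -0.002], [0.993, 0.117, -0.002], [-0.001, -0.003, -1.0]]
ft_force: [1.0, -0.0, -0.9]
opening: 0.399
gripper_force: 40.8
```

```bash
python3 -m handwheel '[1,1,2.5,-40,0.4, 1,1,2.5,-80,0.4, 1,1,2.5,-110,0.4, 1,1,2.5,-125,0.4, 1,1,2.5,-130,0.4, 1,1,2.5,-130,0.4, 1,1,2.5,-130,0.4]'; python3 -m handwheel '[1,0,0,-2,0, 1,0,0,-4,0, 1,0,0,-6,0, 1,0,0,-6,0, 1,0,0,-6,0]'
```

```text
t: 15.65
ee_pos: [0.5161, 0.09, 0.0043]
eef_rot: [[-0.126, 0.992, 0.003], [0.992, 0.126, 0.001], [0.0, 0.003, -1.0]]
ft_force: [0.9, 0.3, -0.7]
opening: 0.401
gripper_force: 40.8
t: 16.15
ee_pos: [0.5145, 0.0898, -0.0031]
eef_rot: [[-0.127, 0.992, 0.0], [0.992, 0.127, -0.0], [-0.0, 0.0, -1.0]]
ft_force: [0.8, 0.2, -0.9]
opening: 0.4
gripper_force: 40.8
```

```bash
python3 -m handwheel '[1,0,-2,0,-0.2, 1,0,-2,-1,-0.2, 1,0,-2,-2,-0.2, 1,0,-2,-3,-0.2, 1,0,-2,-3,-0.2, 1,0,-2,-3,-0.2]'
```

```text
t: 16.75
ee_pos: [0.5145, 0.0877, -0.0058]
eef_rot: [[-0.123, 0.992, 0.0], [0.992, 0.123, -0.0], [-0.0, 0.0, -1.0]]
ft_force: [-0.6, -0.6, 4.3]
opening: 0.399
gripper_force: 41.3
```

Contact is 4 N at the expected height. I'll release, lift and check.

```bash
python3 -m handwheel '[0.3,0,0,0,0, 0.3,0,0,0,0, 0.3,0,0,0,0, 0.3,0,0,0,0]'; python3 -m handwheel '[0.3,0,0,40,0, 0.3,0,0,85,0, 0.3,0,0,130,0, 0,0,0,170,0, 0,0,0,200,0, 0,0,0,200,0, 0,0,0,200,0, 0,0,0,200,0]'; python3 - <<'E'
from h import *
o=ctrl.get_obs(); print(o['ee_pos'],o['eef_rot'][:,0]); save('wrist','w7.png')
E
```

```text
t: 17.15
ee_pos: [0.5144, 0.0879, -0.0063]
eef_rot: [[-0.123, 0.992, -0.0], [0.992, 0.123, 0.0], [0.0, -0.0, -1.0]]
ft_force: [0.2, 0.4, -1.1]
opening: 0.699
gripper_force: 0.0
t: 17.95
ee_pos: [0.5135, 0.0873, 0.1924]
eef_rot: [[-0.123, 0.992, -0.003], [0.992, 0.123, -0.001], [-0.0, -0.003, -1.0]]
ft_force: [0.1, -0.0, -0.2]
opening: 0.999
gripper_force: 0.0
[0.51346686 0.08725728 0.19239037] [-1.23052501e-01  9.92400062e-01 -4.45066820e-04]
```

View pics/w7.png

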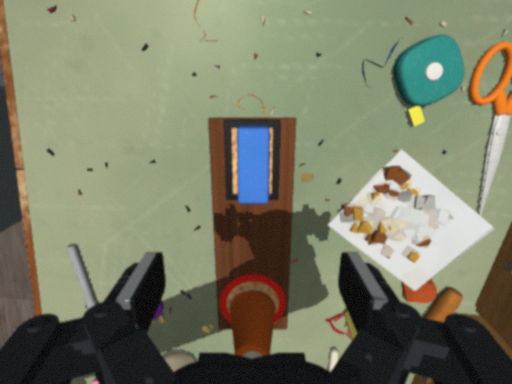

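The block lies lengthwise on the pad: the pad spans x 225–280 and y 119–200, and the block's top spans x 237–271 and y 125–204. I'll check the centring in numbers.

```bash
python3 - <<'E'
from h import *
o=ctrl.get_obs(); o['ee_pos']=np.array([.51347,.08726,.1924]); im=cv2.imread('pics/w7.png'); hsv=cv2.cvtColor(im,cv2.COLOR_BGR2HSV)
def rect(m,z):
    n,l,s,_=cv2.connectedComponentsWithStats(m); i=1+np.argmax(s[1:,4]); ys,xs=np.nonzero(l==i); print(s[i])
    return cv2.minAreaRect(np.array([wray(x,y,z,o)[:2] for x,y in zip(xs,ys)],np.float32))
m=cv2.inRange(hsv,(100,150,150),(125,255,255)); print('block top',rect(m,.039))
d=cv2.inRange(hsv,(0,0,0),(180,255,65))|cv2.inRange(hsv,(100,120,40),(125,255,255)); k=np.zeros_like(d);k[112:206,221:284]=255; 
print('pad',rect(cv2.morphologyEx(d&k,cv2.MORPH_CLOSE,np.ones((9,9))),.011))
print([wray(u,v,.006,o)[:2].round(4) for u,v in((209,118),(296,118),(287,328),(218,328))])
E
```

```text
[ 238  127   31   76 2202]
block top ((0.5146883130073547, 0.08963179588317871), (0.032292772084474564, 0.08275759965181351), 6.888278007507324)
[ 224  119   56   87 4440]
pad ((0.5141145586967468, 0.08476060628890991), (0.06264828890562057, 0.10253192484378815), 7.304500102996826)
[array([0.4601, 0.1303]), array([0.5572, 0.1424]), array([ 0.5946, -0.1507]), array([ 0.4961, -0.1632])]
```

The block sits within about 2 mm of the pad's middle and squarely along it, which is fine. Next is the pot. The current yaw puts the closing line across the board and clear of the cream cone, so I'll keep it.

```bash
python3 -m handwheel '[0,-10,-50,0,0, 0,-20,-100,0,0, 0,-30,-150,0,0, 0,-40,-199,0,0, 0,-50,-248,0,0, 0,-59,-297,0,0, 0,-68,-346,0,0, 0,-77,-395,0,0]'; python3 -m handwheel '[0,-5,-45,-20,0, 0,-5,-56,-50,0, 0,-5,-56,-70,0, 0,-5,-56,-70,0, 0,-5,-56,-70,0, 0,-5,-56,-70,0]'; python3 - <<'E'
from h import *
o=ctrl.get_obs(); print(o['ee_pos'],o['eef_rot'][:,0],o['qpos'].round(0)); save('wrist','w8.png')
E
```

```text
t: 18.8
ee_pos: [0.4363, -0.3064, 0.1924]
eef_rot: [[-0.123, 0.992, -0.002], [0.992, 0.123, 0.001], [0.002, -0.002, -1.0]]
ft_force: [1.2, -0.2, -0.1]
opening: 1.001
gripper_force: 0.0
t: 19.4
ee_pos: [0.4341, -0.3603, 0.125]
eef_rot: [[-0.125, 0.992, 0.002], [0.992, 0.125, -0.001], [-0.001, 0.002, -1.0]]
ft_force: [0.2, 0.2, 0.1]
opening: 0.998
gripper_force: 0.0
[ 0.43406994 -0.36033756  0.12497197] [-0.12463796  0.99220168 -0.00109832] [ 67.  28. -40.  91.  19.  68.  30.]
```

View pics/w8.png

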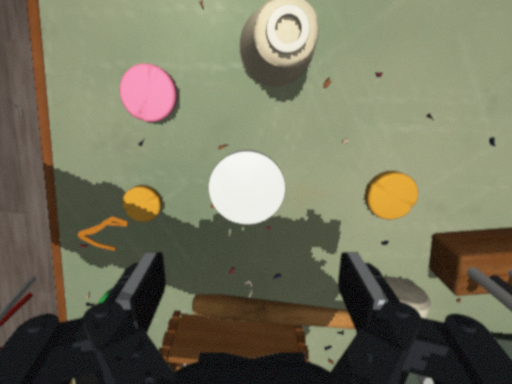

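The pot lid is centred at (247,187), the wax at (392,195), and the cream cone's top at (288,29).

```bash
python3 - <<'E'
from h import *
o=ctrl.get_obs(); o['ee_pos']=np.array([.43407,-.36034,.12497]); im=cv2.imread('pics/w8.png'); hsv=cv2.cvtColor(im,cv2.COLOR_BGR2HSV)
def circ(lo,hi,seed,z):
    m=cv2.inRange(hsv,lo,hi); n,l,s,_=cv2.connectedComponentsWithStats(m); i=l[seed[1],seed[0]]; ys,xs=np.nonzero(l==i)
    return cv2.minAreaRect(np.array([wray(x,y,z,o)[:2] for x,y in zip(xs,ys)],np.float32))
print('pot',circ((0,0,180),(180,40,255),(247,187),.031)); print('wax',circ((10,120,90),(30,255,255),(392,195),.014))
print('cream',wray(288,29,.098,o),'mallet',wray(275,298,.02,o))
E
```

```text
pot ((0.43049874901771545, -0.36409810185432434), (0.06802912056446075, 0.06818918883800507), 9.15650749206543)
wax ((0.5712247490882874, -0.3591081202030182), (0.04894053936004639, 0.048071280121803284), 7.106450080871582)
cream [ 0.44097638 -0.24421634  0.098     ] mallet [ 0.47608026 -0.48629345  0.02      ]
```

```bash
python3 -m handwheel '[0,-3,-4,-35,0, 0,-3,-4,-70,0, 0,-3,-4,-100,0, 0,-3,-4,-115,0, 0,-3,-4,-115,0, 0,-3,-4,-115,0]'; python3 -m handwheel '[0,0,0,0,0]'
```

```text
t: 20.05
ee_pos: [0.4313, -0.3652, 0.0104]
eef_rot: [[-0.124, 0.992, 0.002], [0.992, 0.124, -0.002], [-0.002, 0.002, -1.0]]
ft_force: [0.7, -0.4, 0.2]
opening: 1.003
gripper_force: 0.0
t: 20.15
ee_pos: [0.4318, -0.3657, 0.011]
eef_rot: [[-0.123, 0.992, 0.003], [0.992, 0.123, -0.003], [-0.003, 0.003, -1.0]]
ft_force: [0.3, 0.7, 0.5]
opening: 0.998
gripper_force: 0.0
```

```bash
python3 -m handwheel '[0,-1,1.5,-10,0, 0,-1,1.5,-20,0, 0,-1,1.5,-30,0, 0,-1,1.5,-37,0, 0,-1,1.5,-37,0]'; python3 -m handwheel '[1,0,0,0,0, 1,0,0,0,0, 1,0,0,0,0, 1,0,0,0,0, 1,0,0,0,0]' 40
```

```text
t: 20.65
ee_pos: [0.4277, -0.3625, -0.0299]
eef_rot: [[-0.123, 0.992, -0.003], [0.992, 0.123, 0.002], [0.002, -0.002, -1.0]]
ft_force: [-0.1, -1.1, -0.4]
opening: 1.0
gripper_force: 0.0
t: 21.15
ee_pos: [0.4296, -0.3635, -0.0274]
eef_rot: [[-0.123, 0.992, 0.001], [0.992, 0.123, -0.001], [-0.001, 0.001, -1.0]]
ft_force: [-0.5, 0.3, 5.2]
opening: 0.769
gripper_force: 44.6
```

Gripped at 65 mm, about the body's width. I'll lift it and carry it to the board's middle.

```bash
python3 -m handwheel '[1,0,0,40,0, 1,0,0,85,0, 1,0,0,130,0, 1,0,0,160,0, 1,0,0,160,0, 1,0,0,160,0]'; python3 -m handwheel '[1,13,47,0,0, 1,26,94,0,0, 1,39,141,0,0, 1,52,188,0,0, 1,65,235,0,0, 1,78,282,0,0, 1,91,329,0,0, 1,97,351,0,0]'; python3 -m handwheel '[1,0,0,-40,0, 1,0,0,-80,0, 1,0,0,-110,0, 1,0,0,-130,0, 1,0,0,-130,0, 1,0,0,-130,0]'; python3 -m handwheel '[1,0,0,0,0]'
```

```text
t: 21.75
ee_pos: [0.4285, -0.3634, 0.1316]
eef_rot: [[-0.123, 0.992, -0.0], [0.992, 0.123, -0.0], [-0.0, -0.001, -1.0]]
ft_force: [-1.3, -0.2, -2.7]
opening: 0.774
gripper_force: 45.6
t: 22.55
ee_pos: [0.5244, -0.0059, 0.1299]
eef_rot: [[-0.131, 0.991, -0.004], [0.991, 0.131, 0.004], [0.004, -0.003, -1.0]]
ft_force: [-1.0, -0.5, -1.0]
opening: 0.774
gripper_force: 45.6
t: 23.15
ee_pos: [0.5245, -0.0122, 0.0006]
eef_rot: [[-0.123, 0.992, -0.003], [0.992, 0.123, 0.001], [0.001, -0.003, -1.0]]
ft_force: [0.4, -0.4, -0.4]
opening: 0.777
gripper_force: 45.6
t: 23.25
ee_pos: [0.5266, -0.0121, 0.0026]
eef_rot: [[-0.123, 0.992, 0.001], [0.992, 0.123, 0.0], [0.0, 0.001, -1.0]]
ft_force: [-0.1, -0.1, -1.1]
opening: 0.772
gripper_force: 45.6
```

```bash
python3 -m handwheel '[1,0,0,-8,0, 1,0,0,-16,0, 1,0,0,-20,0, 1,0,0,-20,0, 1,0,0,-20,0]'; python3 -m handwheel '[1,0,0,-1,0, 1,0,0,-2,0, 1,0,0,-3,0, 1,0,0,-3,0]'
```

```text
t: 23.75
ee_pos: [0.5259, -0.0123, -0.0182]
eef_rot: [[-0.123, 0.992, -0.0], [0.992, 0.123, 0.0], [0.0, -0.0, -1.0]]
ft_force: [-0.3, 0.2, -1.9]
opening: 0.773
gripper_force: 45.6
t: 24.15
ee_pos: [0.5258, -0.0123, -0.0212]
eef_rot: [[-0.123, 0.992, -0.0], [0.992, 0.123, -0.0], [-0.0, -0.0, -1.0]]
ft_force: [0.2, -0.7, -1.2]
opening: 0.773
gripper_force: 45.6
```

```bash
python3 -m handwheel '[1,0,0,-1,0, 1,0,0,-1,0, 1,0,0,-1.5,0, 1,0,0,-1.5,0]'
```

```text
t: 24.55
ee_pos: [0.526, -0.0124, -0.0215]
eef_rot: [[-0.123, 0.992, 0.0], [0.992, 0.123, -0.001], [-0.001, 0.0, -1.0]]
ft_force: [-3.5, -0.7, 7.6]
opening: 0.774
gripper_force: 46.1
```

```bash
python3 -m handwheel '[0,0,0,0,0, 0,0,0,0,0, 0,0,0,0,0, 0,0,0,0,0, 0,0,0,0,0]'; python3 -m handwheel '[0,0,0,40,0, 0,0,0,85,0, 0,0,0,130,0, 0,0,0,175,0, 0,0,0,215,0, 0,0,0,215,0, 0,0,0,215,0, 0,0,0,215,0]'; python3 - <<'E'
from h import *
o=ctrl.get_obs(); im=save('wrist','w9.png')[:,:,::-1]; hsv=cv2.cvtColor(np.ascontiguousarray(im),cv2.COLOR_BGR2HSV); print(o['ee_pos'])
m=cv2.inRange(hsv,(0,0,180),(180,40,255)); n,l,s,c=cv2.connectedComponentsWithStats(m)
for i in range(1,n):
    if s[i,4]>800: 
        ys,xs=np.nonzero(l==i); print(s[i],cv2.minAreaRect(np.array([wray(x,y,.037,o)[:2] for x,y in zip(xs,ys)],np.float32)))
for z in(0,.04): print('toolblock corner near',[ray('top',u,v,z)[:2].round(3) for u,v in((341,124),(362,120),(368,132))])
E
```

```text
t: 25.05
ee_pos: [0.5259, -0.0122, -0.0228]
eef_rot: [[-0.123, 0.992, -0.0], [0.992, 0.123, 0.0], [0.0, -0.0, -1.0]]
ft_force: [0.1, 0.7, -0.3]
opening: 0.999
gripper_force: 0.0
t: 25.85
ee_pos: [0.5249, -0.0126, 0.191]
eef_rot: [[-0.123, 0.992, -0.003], [0.992, 0.123, -0.0], [0.0, -0.003, -1.0]]
ft_force: [-0.5, -0.8, -0.9]
opening: 1.001
gripper_force: 0.0
[ 0.52485869 -0.01262672  0.1909755 ]
[  336    50   176   170 12413] ((0.7114766836166382, 0.04911239445209503), (0.14785480499267578, 0.15141510963439941), 59.335147857666016)
[ 222  138   63   62 3091] ((0.5269814729690552, -0.014133945107460022), (0.06719700247049332, 0.0679134652018547), 7.0985331535339355)
toolblock corner near [array([ 0.639, -0.394]), array([ 0.651, -0.456]), array([ 0.614, -0.473])]
toolblock corner near [array([ 0.625, -0.384]), array([ 0.637, -0.445]), array([ 0.602, -0.461])]
```

View pics/w9.png

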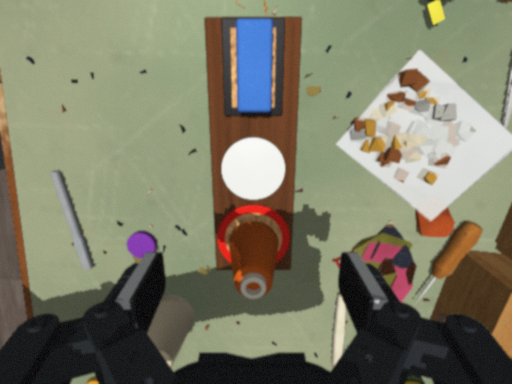

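The pot is centred at (253,169), measured (0.527, -0.014) against a target of (0.5265, -0.0125). Next is the wax at (0.5715, -0.3593).

```bash
python3 -m handwheel '[0,7,-49,0,0, 0,14,-98,0,0, 0,21,-147,0,0, 0,28,-196,0,0, 0,35,-245,0,0, 0,41,-294,0,0, 0,46,-343,0,0, 0,46,-347,0,0]'; python3 -m handwheel '[0.2,0,0,-35,0, 0.2,0,0,-70,0, 0.2,0,0,-90,0, 0.2,0,0,-90,0, 0.2,0,0,-90,0, 0.2,0,0,-90,0]'; python3 - <<'E'
from h import *
o=ctrl.get_obs(); im=save('wrist','w10.png')[:,:,::-1]; hsv=cv2.cvtColor(np.ascontiguousarray(im),cv2.COLOR_BGR2HSV); print(o['ee_pos'])
m=cv2.inRange(hsv,(10,120,90),(30,255,255)); n,l,s,c=cv2.connectedComponentsWithStats(m)
for i in range(1,n):
    if s[i,4]>800: 
        ys,xs=np.nonzero(l==i); print(s[i],[cv2.minAreaRect(np.array([wray(x,y,z,o)[:2] for x,y in zip(xs,ys)],np.float32)) for z in(.016,.01)])
E
```

```text
t: 26.7
ee_pos: [0.5682, -0.3697, 0.1879]
eef_rot: [[-0.11, 0.994, -0.006], [0.994, 0.11, -0.004], [-0.003, -0.006, -1.0]]
ft_force: [-0.9, -0.9, -0.4]
opening: 1.0
gripper_force: 0.0
t: 27.3
ee_pos: [0.573, -0.3593, 0.1038]
eef_rot: [[-0.123, 0.992, 0.002], [0.992, 0.123, -0.001], [-0.001, 0.002, -1.0]]
ft_force: [0.9, -0.5, -0.2]
opening: 0.799
gripper_force: 0.0
[ 0.57303809 -0.35933391  0.10381589]
[ 223  160   54   53 2236] [((0.5722073912620544, -0.35944220423698425), (0.047003958374261856, 0.04697336256504059), 51.68558120727539), ((0.5724288821220398, -0.36143791675567627), (0.048113927245140076, 0.04808254912495613), 51.68584442138672)]
[ 353  240  106   50 2801] [((0.729314923286438, -0.42090341448783875), (0.09856554120779037, 0.05061342567205429), 11.726359367370605), ((0.7332463264465332, -0.4243503212928772), (0.1008930653333664, 0.05180860683321953), 11.726340293884277)]
[171 313  59  19 843] [((0.5392539501190186, -0.5103603601455688), (0.05993058905005455, 0.021602056920528412), 4.278198719024658), ((0.5386973023414612, -0.5159198045730591), (0.06134580820798874, 0.022112121805548668), 4.278202533721924)]
```

View pics/w10.png

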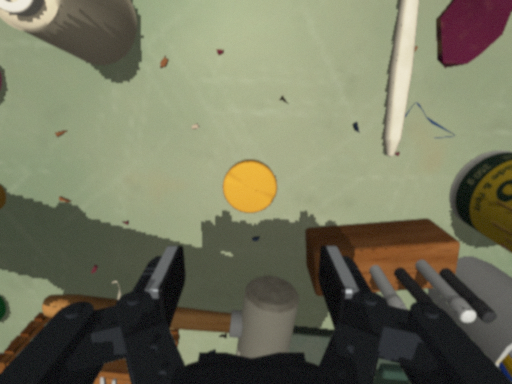

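The wax is centred at (250,186), right under the tool. The tool block's base corner at (306,230) is close to the gripper body's corner, so I'll turn 43° to put a flat side towards it before going down.

```bash
python3 -m handwheel '[0.2,0,0,0,8.5, 0.2,0,0,0,17, 0.2,0,0,0,25.5, 0.2,0,0,0,34, 0.2,0,0,0,43, 0.2,0,0,0,43, 0.2,0,0,0,43, 0.2,0,0,0,43]'; python3 -m handwheel '[0.2,-1,-1,-35,0, 0.2,-1,-1,-65,0, 0.2,-1,-1,-85,0, 0.2,-1,-1,-100,0, 0.2,-1,-1,-110,0, 0.2,-1,-1,-110,0, 0.2,-1,-1,-110,0]'; python3 - <<'E'
from h import *
print([wray.__name__]); o=ctrl.get_obs(); print(o['ee_pos'],o['ft_force'],o['qpos'].round(0))
E
```

```text
t: 28.15
ee_pos: [0.5722, -0.3595, 0.103]
eef_rot: [[-0.765, 0.644, 0.001], [0.644, 0.765, -0.001], [-0.001, -0.0, -1.0]]
ft_force: [-0.2, 0.5, 0.7]
opening: 0.801
gripper_force: 0.0
t: 28.85
ee_pos: [0.5718, -0.3604, -0.0067]
eef_rot: [[-0.767, 0.642, 0.002], [0.642, 0.767, -0.001], [-0.002, 0.001, -1.0]]
ft_force: [0.3, 0.7, 0.8]
opening: 0.8
gripper_force: 0.0
['wray']
[ 0.57177057 -0.36043475 -0.00666269] [0.26031614 0.6627458  0.80893964] [ 56.  50. -45.  78.  36.  66.  57.]
```

```bash
python3 -m handwheel '[0.2,0,0.5,-6,0, 0.2,0,0.5,-12,0, 0.2,0,0.5,-18,0, 0.2,0,0.5,-18,0, 0.2,0,0.5,-18,0]'; python3 -m handwheel '[1,0,0,0,0, 1,0,0,0,0, 1,0,0,0,0, 1,0,0,0,0, 1,0,0,0,0, 1,0,0,0,0]' 40
```

```text
t: 29.35
ee_pos: [0.5707, -0.3597, -0.026]
eef_rot: [[-0.767, 0.642, -0.0], [0.642, 0.767, 0.0], [0.001, -0.0, -1.0]]
ft_force: [0.9, 0.5, 0.1]
opening: 0.799
gripper_force: 0.0
t: 29.95
ee_pos: [0.5716, -0.3599, -0.0249]
eef_rot: [[-0.767, 0.642, 0.001], [0.642, 0.767, -0.0], [-0.001, 0.001, -1.0]]
ft_force: [-0.0, -1.0, 4.9]
opening: 0.521
gripper_force: 41.2
```

Gripped. I'll lift the wax and carry it to the pot, turning back on the way.

```bash
python3 -m handwheel '[1,0,0,40,0, 1,0,0,85,0, 1,0,0,130,0, 1,0,0,170,0, 1,0,0,170,0, 1,0,0,170,0]'; python3 -m handwheel '[1,-6,45,0,-6, 1,-12,90,0,-12, 1,-18,135,0,-18, 1,-24,180,0,-24, 1,-30,225,0,-30, 1,-36,270,0,-36, 1,-41,315,0,-42, 1,-45,347,0,-43]'; python3 -m handwheel '[1,0,0,-40,0, 1,0,0,-80,0, 1,0,0,-105,0, 1,0,0,-115,0, 1,0,0,-115,0, 1,0,0,-115,0, 1,0,0,-115,0]'
```

```text
t: 30.55
ee_pos: [0.571, -0.36, 0.1448]
eef_rot: [[-0.767, 0.642, 0.001], [0.642, 0.767, -0.001], [-0.001, -0.0, -1.0]]
ft_force: [-0.4, -0.6, -0.7]
opening: 0.517
gripper_force: 41.3
t: 31.35
ee_pos: [0.5231, -0.0095, 0.1422]
eef_rot: [[-0.124, 0.992, -0.005], [0.992, 0.124, 0.001], [0.002, -0.005, -1.0]]
ft_force: [0.9, 0.5, -0.6]
opening: 0.522
gripper_force: 41.3
t: 32.05
ee_pos: [0.5273, -0.0127, 0.0308]
eef_rot: [[-0.123, 0.992, 0.003], [0.992, 0.123, 0.0], [-0.0, 0.003, -1.0]]
ft_force: [0.1, -0.1, -0.4]
opening: 0.52
gripper_force: 41.3
```

```bash
python3 -m handwheel '[1,0,-0.5,-8,0, 1,0,-0.5,-14,0, 1,0,-0.5,-16,0, 1,0,-0.5,-16,0, 1,0,-0.5,-16,0]'; python3 -m handwheel '[1,0,0,-1,0, 1,0,0,-2,0, 1,0,0,-2,0]'
```

```text
t: 32.55
ee_pos: [0.5259, -0.0132, 0.0134]
eef_rot: [[-0.123, 0.992, 0.0], [0.992, 0.123, 0.0], [0.0, 0.0, -1.0]]
ft_force: [-0.8, -0.7, -1.0]
opening: 0.518
gripper_force: 41.3
t: 32.85
ee_pos: [0.5262, -0.0132, 0.012]
eef_rot: [[-0.123, 0.992, 0.001], [0.992, 0.123, -0.0], [-0.0, 0.001, -1.0]]
ft_force: [-1.5, -0.2, 3.5]
opening: 0.518
gripper_force: 41.6
```

Contact at the expected height. I'll release, lift, back away and check.

```bash
python3 -m handwheel '[0.2,0,0,0,0, 0.2,0,0,0,0, 0.2,0,0,0,0, 0.2,0,0,0,0, 0.2,0,0,0,0]'; python3 -m handwheel '[0.2,0,0,30,0, 0.2,0,0,75,0, 0.2,0,0,120,0, 0.2,0,0,165,0, 0.2,0,0,180,0, 0.2,0,0,180,0, 0.2,0,0,180,0, 0.2,0,0,180,0]'; python3 - <<'E'
from h import *
o=ctrl.get_obs(); im=save('wrist','w11.png'); print(o['ee_pos']); s=save('scene','s11.png')
hsv=cv2.cvtColor(im,cv2.COLOR_RGB2HSV)
def rep(n,lo,hi,z,box):
    m=cv2.inRange(hsv,lo,hi); k=np.zeros_like(m); k[box[1]:box[3],box[0]:box[2]]=255
    nn,l,st,c=cv2.connectedComponentsWithStats(m&k); i=1+np.argmax(st[1:,4]); ys,xs=np.nonzero(l==i)
    print(n,st[i],cv2.minAreaRect(np.array([wray(x,y,z,o)[:2] for x,y in zip(xs,ys)],np.float32)))
rep('wax',(12,120,90),(30,255,255),.053,(215,130,295,215)); rep('block',(100,150,120),(125,255,255),.039,(215,0,295,130))
c=np.hstack([im[:,120:420],cv2.resize(s[130:258,130:300],(510,384),interpolation=cv2.INTER_CUBIC)[:, :500]])
cv2.imwrite('pics/c11.png',c[:,:,::-1])
E
```

```text
t: 33.35
ee_pos: [0.5259, -0.0133, 0.0113]
eef_rot: [[-0.123, 0.992, -0.0], [0.992, 0.123, 0.0], [0.0, -0.0, -1.0]]
ft_force: [0.3, -1.0, 0.0]
opening: 0.795
gripper_force: 0.0
t: 34.15
ee_pos: [0.5246, -0.0137, 0.1895]
eef_rot: [[-0.123, 0.992, -0.004], [0.992, 0.123, -0.0], [0.0, -0.004, -1.0]]
ft_force: [-0.3, 0.7, -0.7]
opening: 0.796
gripper_force: 0.0
[ 0.52456042 -0.01366675  0.18947085]
wax [ 232  150   45   44 1541] ((0.5272685885429382, -0.012896798551082611), (0.0449230931699276, 0.04566560685634613), 5.884321689605713)
block [ 237   18   36   93 3078] ((0.5152184963226318, 0.08757469058036804), (0.03296949341893196, 0.08159228414297104), 7.085174560546875)
```

View pics/c11.png

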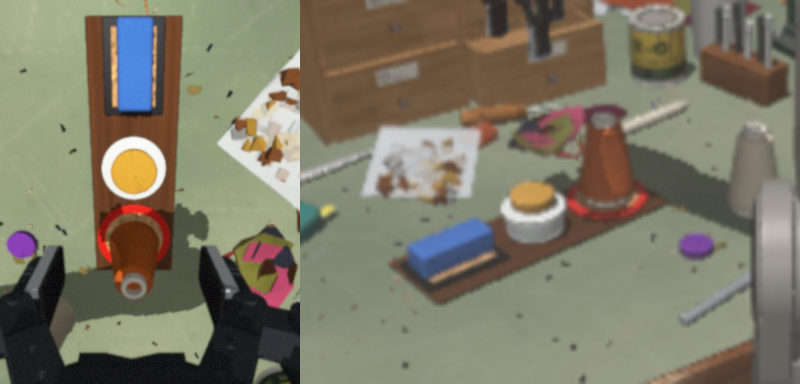

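The left panel shows the wax at (134,172) centred on the pot lid at (134,168), the block on the pad at (135,65), and the cone on the coaster. The right panel shows everything upright and the cream cone standing where it was. Nothing touches the robot, so I'll hand in.

```bash
python3 -c "
from bench import sign_off
print(sign_off())"
```

```text
the job is handed in; nothing more can be done
None
```

I handed in the finished station at about 34 s: orange cone on the coaster, blue block lengthwise on the pad, white pot mid-board with the beeswax on its lid (all within about 2 mm by camera), cream cone untouched; no verdict was shown.

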